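# Load a petri dish into a spring-drawer imager

### The job

Press the release button on top of the petri dish imager gently with closed fingers until its drawer springs out, and let the drawer come all the way out by itself without touching it. Then set the petri dish down gently and level in the round recess of the drawer's tray, and push the drawer back in, without forcing it, until it latches fully home and stays shut with the dish inside. Leave the other things where they stand.

Things in the scene. Friction and masses are not known exactly. Their poses are not given: they have to be found in the camera images.
- imager: Petri dish imager: white plastic case 150 mm deep (x), 160 wide (y), 75 high, fixed. Origin: centre of its underside, on the worktop; its front, where the drawer comes out, faces its own -x. Release button: round grey cap 26 mm across on a stem, in the rear half of the top. More than 18 N on the button or 25 N on the drawer damages the machine.
- plunger: Release button. Origin on its axis, level with the case's top (75 mm up, 45 mm behind the case's centre) when not pressed. The cap is set differently on each unit: its top is 14 to 30 mm above this origin, no pose tells where: feel or see it. Pressed straight down: spring 2.4 N plus 0.4 N per mm; frees the drawer after about 4 mm, at 4 to 6 N; firm stop at 7 mm. It rises again.
- drawer: The drawer: grey tray plate 105 mm (x) by 120 mm (y), top 22 mm above the worktop, no side walls; at its front an upright white panel 146 mm wide, 10 mm thick, 9 to 51 mm above the worktop. Same axes as the imager. Origin: at the imager's origin when latched shut, 100 mm ahead (imager's -x) of it when fully out. Panel's outer face 85 mm, inner face 75 mm ahead of the origin.
- tray_seat (a point): Centre of the floor of the round recess in the tray: 65 mm in diameter, 3 mm deep, floor 19 mm above the worktop. It travels with the drawer; when the drawer is fully out it lies 53 mm ahead of the case's front.
- tray_front (a point): Centre of the outer face of the drawer's panel, 30 mm above the worktop; push here. A spring pushes the drawer out (5 N shut, 2.5 N out); freed, it is fully out within a second. To shut it, push against the spring and, over the last 20 mm, the catch (8 to 13 N in all), about 1 mm past shut, where the catch snaps behind it; stop at 4 mm past. Let go too early, it springs out again.
- dish: Shallow round petri dish, clear with pale pink agar, 61 mm in diameter and 15 mm high (the lower 12 mm are the firm part to grip, 58 mm across), 20 to 45 g, lying flat on the worktop. Origin: centre of its underside; z up.
- amber_bottle: Bystander: amber bottle with a black cap, 42 mm in diameter, 81 mm high. Origin: centre of its underside.
- white_bottle: Bystander: white bottle with a blue cap, 48 mm in diameter, 93 mm high. Origin: centre of its underside.
- bench_timer: Bystander: dark upright timer, 36 x 58 x 66 mm. Origin: centre of its underside.
- tape: Bystander: roll of tape lying flat, 64 mm in diameter, 19 mm high. Origin: centre of its underside.
Things that resemble listed ones, but are neither listed nor needed, are in the scene too. Several things have the shape of the dish; the one meant has the colours described above.

How it is judged:
On the way, in this order (a step that is already met when the one before it is completed fails the run):
1. the empty drawer has sprung fully out by itself and the button is let go (x of drawer in the frame of imager below -0.094 m and contact force between each of the arm, the fingers and plunger below 0.3 N and horizontal distance between dish and tray_seat above 0.05 m), for 0.2 s.
2. the dish lies in the recess of the open drawer's tray and is let go (x of drawer in the frame of imager below -0.085 m and horizontal distance between dish and tray_seat below 0.007 m and z of dish in the frame of tray_seat below 0.002 m and angle between dish's own z axis and vertical below 0.06 rad and contact force between the fingers and dish below 0.1 N), for 0.2 s.
At the end, for the whole second after the job is handed in: The drawer is latched shut (less than 3 mm out, at rest, nothing pushing it) and the dish lies flat in the recess of its tray (centre within 7 mm of the recess's centre, underside within 2 mm of its floor, tilted less than 0.06 rad) (x of drawer in the frame of imager above -0.003 m and linear speed of drawer below 0.005 m/s and horizontal distance between dish and tray_seat below 0.007 m and z of dish in the frame of tray_seat below 0.002 m and angle between dish's own z axis and vertical below 0.06 rad and linear speed of dish below 0.01 m/s); the robot touches nothing.
It fails at once if the button is pushed with more than 18 N or the drawer with more than 25 N (contact force between any of the fingers, the arm and plunger above 18 N or contact force between any of the fingers, the arm and drawer above 25 N).
It fails at once if the still empty drawer is touched before it is fully out (it must come out by itself) (horizontal distance between dish and tray_seat above 0.04 m and x of drawer in the frame of imager above -0.085 m and contact force between any of the fingers, the arm and drawer above 1 N).
It fails at once if the dish is dropped from more than about 20 mm or thrown (linear speed of dish above 0.6 m/s and contact force between the fingers and dish below 0.05 N).
It fails at once if the dish is tipped by more than 0.5 rad (angle between dish's own z axis and vertical above 0.5 rad).
It fails at once if a bottle, the timer or the tape is moved by more than 25 mm (distance of any of amber_bottle, white_bottle, bench_timer, tape from where it was at the start of the episode above 0.025 m).
It also fails if it takes over 67 s, if anything falls off the work surface, if the arm or the gripper's body presses on something with over 40 N, if the wrist force passes 120 N, or if a joint passes its speed limit or range.

### The arm

A 6-joint arm with a two-finger parallel gripper is mounted at the origin on a cart in front of the work surface, level with it; the furniture and walls round the work are solid. World frame = base frame: x ahead of the robot, y to its left, z up, the work surface at z = 0. Lengths are in m, angles in rad, forces in N, time in s.
With the tool pointing down it reaches from about 0.35 to 0.875 m from the base axis. Payload 15.5 kg.
Tool frame: the origin (TCP) lies on the centre line of the jaws, within the pads' length; the fingertips stand 22 mm ahead of it and the grasp point (between the pads) lies 3 mm ahead of it; z points along the fingers, y is the direction in which the jaws open and shut (so a half turn about z gives the same grasp; the last joint's range is limited). The gripper opens to 85 mm and grips with 20 to 120 N. Pads are 22 mm wide; open, the fingers measure 114 mm over their backs; the gripper's body (76 mm by 85 mm) begins 54 mm behind the grasp point. The pads swing forward as they close: fully open they stand 13 mm farther back than shut.
Start: joints at [1.161, 0.494, 1.345, -0, 1.302, -0.096], TCP at [0.194, 0.594, 0.253] pointing down, gripper open.
Joint ranges: [-2.91, 2.91], [-0.82, 2.16], [0.22, 2.67], [-1.22, 4.37], [0.12, 2.79], [-3.08, 3.08]. Speed limits (rad/s): [1.89, 1.89, 2.57, 3.01, 3.01, 3.01].

### API

Orientations are given as a unit quaternion [x, y, z, w].
In Python, from plant import ctrl, imaging gives the robot as it stands. The module is installed in compiled form; this text tells all that it offers.
- The arm moves only by the shell command python3 -m inch 'ROWS' [FORCE]. ROWS is JSON, a list of rows, each a list of 5 numbers: the gripper command: -1 is fully open, 1 is shut, values between are in proportion, then the shift along the world's x, y, z in mm, then the turn about the world's z in degrees. A call has 1 to 8 rows; each row is the pose to reach, as a shift and turn from the pose measured when the call began; what a row does not reach only later rows make up. A row lasts 1/8 s, in which the tool goes at most 62.5 mm and 10.7 degrees, less where a joint would pass 70% of its speed; a pose out of reach is approached as far as the arm can. A call with a gripper value outside its range is refused whole. The fingers move at their own pace and stop on an object; FORCE is the grip in N (left out, the last holds). Time passes only in rows, so rows that repeat a pose let the fingers close. It gives the time, the measured TCP pose, the force and the opening at its end, in the units of the state.
- ctrl.read_state(): the state, without advancing time (a new reading comes with each control period).
- imaging.read_camera(name): name is "scene" or "top"; returns a dict with "color" (420x560x3 uint8, blue, green, red), "camera_matrix" (3x3 intrinsics, pixels), "view" (4x4, takes a point from world to camera coordinates). Camera axes: x right, y up, looking along -z (the intrinsics and any distortion apply to the point x, -y, -z); pixel columns grow to the right and rows downward; lengths in m; the calibration is good to about 2 mm. A picture is of the moment at which its call begins. There is no depth.
- ctrl.sign_off(): hands the job in, once; it reports no verdict.
The state is a dict: "time": time; "joint_positions": joint angles; "dq": joint speeds; "joint_torque": joint torques, N m; "eef_pos": TCP position; "orientation": TCP orientation; "wrist_force": force on the tool from outside, world axes, zero at the start; "ft_torque": the same for the moment, N m; "finger_gap": opening from 0.0 (shut) to 1.0 (fully open).
Only numpy, scipy, OpenCV 4.12 (cv2) and the standard library are available. Lean on these libraries where they do the work, as an engineer would, in place of code of your own. Each camera call takes 0.05 s, during which the arm holds its last target.

## Working session

There is one attempt and no reset: what is moved stays moved. The work goes in short steps, Python scripts to look and compute and a shell command to move; the robot and the scene stay as the last step left them, time stands still between calls to the robot, and variables do not carry over. Pictures are saved under pics/ and viewed, and the job is handed in when it is done.

```bash
mkdir -p pics
cat > h.py <<'E'
import numpy as np, cv2
from plant import ctrl, imaging
def shot(n,f=None):
    d=imaging.read_camera(n)
    if f: cv2.imwrite('pics/'+f,d['color'])
    return d
def ray(d,u,v):
    K=np.array(d['camera_matrix']);V=np.array(d['view'])
    p=np.linalg.inv(K)@[u,v,1]; c=np.array([p[0],-p[1],-p[2]])
    R=V[:3,:3];t=V[:3,3]
    return -R.T@t, R.T@c
def onz(d,u,v,z):
    o,r=ray(d,u,v); return o+r*(z-o[2])/r[2]
def proj(d,P):
    K=np.array(d['camera_matrix']);V=np.array(d['view'])
    c=V[:3,:3]@np.array(P)+V[:3,3]; p=K@[c[0],-c[1],-c[2]]; return p[:2]/p[2]
E
python3 - <<'E'
from h import *
for n in('scene','top'):
    d=shot(n,n+'0.png'); print(n,ray(d,280,210), d.keys(), d['camera_matrix'])
print(ctrl.read_state())
E
```

```text
scene (array([-0.2785182 , -0.34658053,  0.924629  ]), array([ 0.63680805,  0.36190339, -0.68102563])) dict_keys(['color', 'camera_matrix', 'view']) [[514.10459131   0.         275.20794122]
 [  0.         514.10459131 202.59279002]
 [  0.           0.           1.        ]]
top (array([0.43801587, 0.12651022, 0.99020286]), array([ 0.08373834, -0.01573604, -0.99644201])) dict_keys(['color', 'camera_matrix', 'view']) [[381.63657792   0.         275.31515756]
 [  0.         381.63657792 210.91318843]
 [  0.           0.           1.        ]]
{'time': 0.1, 'joint_positions': array([ 1.16049460e+00,  4.94095269e-01,  1.34604379e+00,  1.09317836e-05,
        1.30248119e+00, -9.55066078e-02]), 'dq': array([ 0.00100848, -0.00026928, -0.00178944,  0.00074931,  0.00085167,
        0.00025156]), 'joint_torque': array([ 1.52418503e-03, -8.83595109e+01, -3.84566331e+01, -1.00658001e-04,
        4.99421600e-03,  4.00315582e-05]), 'eef_pos': array([0.19339883, 0.59402966, 0.25278449]), 'orientation': array([ 1.56749883e-01,  9.87638198e-01, -4.96135553e-04, -1.33662857e-04]), 'wrist_force': array([ 0.38937191, -0.22683584, -0.28451496]), 'ft_torque': array([-0.05108498, -0.02721262,  0.01127865]), 'finger_gap': 0.9970929493586822}
```

View pics/scene0.png

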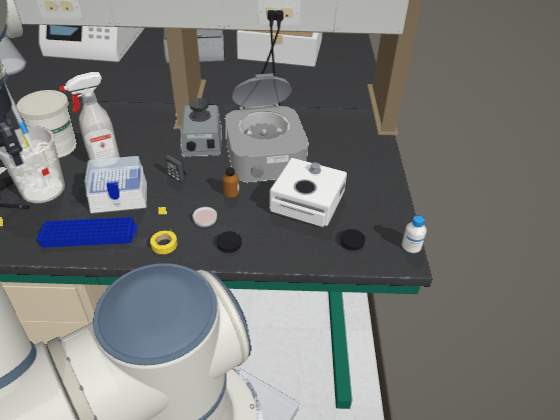

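View pics/top0.png

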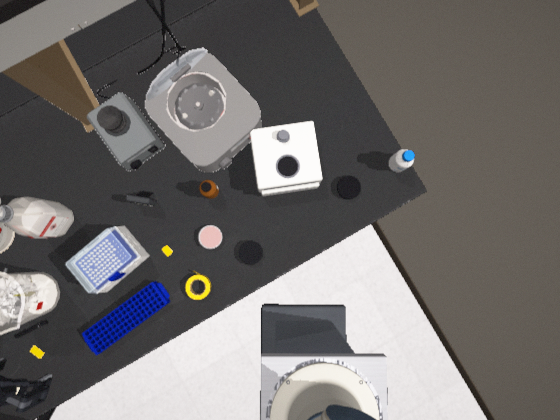

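The pink dish is at top (210,237) and scene (205,217). The black discs at top (249,252) and (348,187) have its shape but not its colour. The imager is the white case at top (287,157), with its grey button at (283,136) and its front towards the bottom of the image. Next I measure these and enlarge the crops.

Run:
```python
from h import *
d=shot('top');s=shot('scene')
a=cv2.resize(d['color'][100:280,160:360],None,fx=4,fy=4,interpolation=cv2.INTER_CUBIC)[:600]
cv2.imwrite('pics/ctop.png',cv2.resize(d['color'][110:260,180:360],None,fx=4,fy=4,interpolation=cv2.INTER_CUBIC))
cv2.imwrite('pics/cscene.png',cv2.resize(s['color'][150:260,180:360],None,fx=4,fy=4,interpolation=cv2.INTER_CUBIC))
for n,p in dict(dish=(210,237,.012),imc=(287,157,.075),btn=(283,136,.095),amber=(209,188,.08),wb=(407,156,.09),tape=(198,287,.019),timer=(145,198,.03),bd1=(249,252,.015),bd2=(348,187,.015)).items(): print(n,onz(d,*p[:2],p[2]).round(3))
# dish
def cen(im,box,f):
    x0,y0,x1,y1=box; h=cv2.cvtColor(im[y0:y1,x0:x1],cv2.COLOR_BGR2HSV); m=f(h).astype(np.uint8)
    cs,_=cv2.findContours(m,cv2.RETR_EXTERNAL,cv2.CHAIN_APPROX_NONE);c=max(cs,key=cv2.contourArea)
    return c+[x0,y0]
c=cen(d['color'],(185,210,235,262),lambda h:h[...,2]>90); e=cv2.fitEllipse(c);print('dish top',e,onz(d,*e[0],.0115))
c=cen(s['color'],(185,200,225,235),lambda h:h[...,2]>90); e=cv2.fitEllipse(c);print('dish sc',e,onz(s,*e[0],.0115))
c=cen(d['color'],(240,110,335,200),lambda h:(h[...,2]>200)); 
r=cv2.minAreaRect(c);ap=cv2.approxPolyDP(c,6,True).reshape(-1,2);print(r,ap)
for p in ap: print(onz(d,*p,.075).round(4))
```

```text
dish [0.45  0.29  0.012]
imc [0.644 0.095 0.075]
btn [0.691 0.106 0.095]
amber [0.567 0.283 0.08 ]
wb [ 0.645 -0.192  0.09 ]
tape [0.325 0.317 0.019]
timer [0.548 0.453 0.03 ]
bd1 [0.413 0.19  0.015]
bd2 [ 0.58  -0.064  0.015]
dish top ((209.85475158691406, 236.65599060058594), (23.801218032836914, 24.208589553833008), 73.63541412353516) [0.45124975 0.2903046  0.0115    ]
dish sc ((204.4175262451172, 216.15858459472656), (20.043210983276367, 24.404085159301758), 86.69869232177734) [0.45130435 0.29035759 0.0115    ]
((285.69573974609375, 154.40789794921875), (60.238826751708984, 64.84490966796875), 81.72411346435547) [[312 121]
 [250 132]
 [259 188]
 [321 179]]
[0.7344 0.034  0.075 ]
[0.7062 0.1859 0.075 ]
[0.5681 0.1629 0.075 ]
[0.5907 0.0128 0.075 ]
```

View pics/ctop.png

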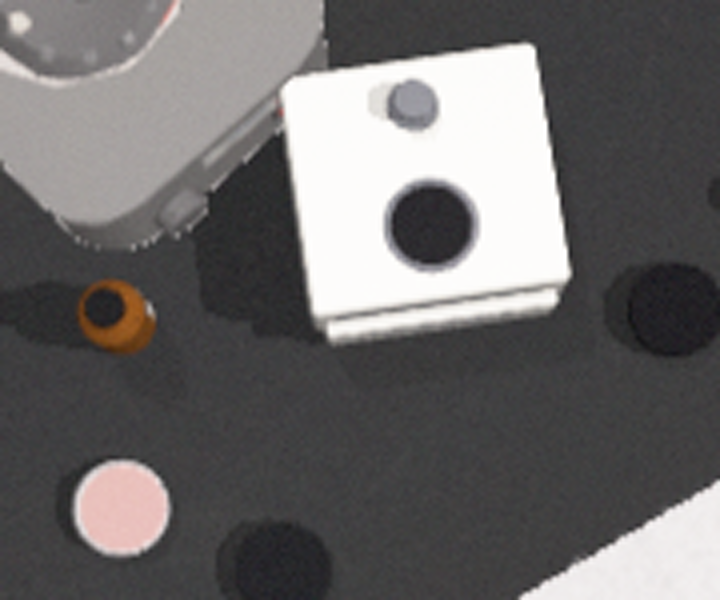

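View pics/cscene.png

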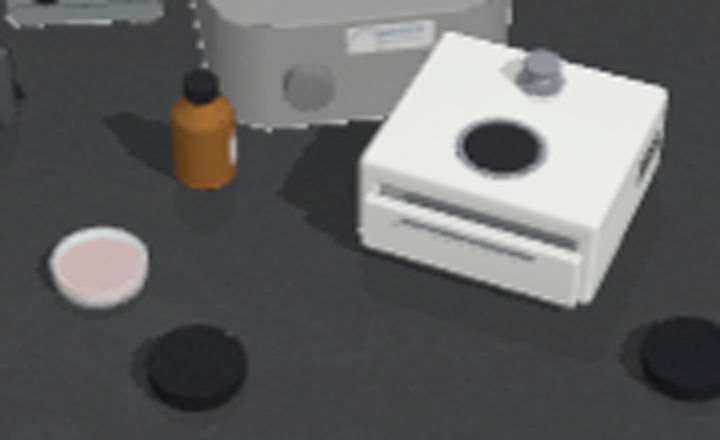

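Run:
```python
from h import *
d=shot('top');s=shot('scene')
def tri(a,b):
    o1,r1=ray(d,*a);o2,r2=ray(s,*b)
    A=np.c_[r1,-r2];t=np.linalg.lstsq(A,o2-o1,rcond=None)[0]
    p,q=o1+r1*t[0],o2+r2*t[1];return ((p+q)/2).round(4),np.linalg.norm(p-q).round(4)
T=lambda x,y:(180+(x-1.5)/4,110+(y-1.5)/4); S=lambda x,y:(180+(x-1.5)/4,150+(y-1.5)/4)
print('btn',tri(T(416,102),S(544,61)))
print('disc centre',tri(T(431,225),S(501,148)))
# subpixel line fits of case top edges
g=cv2.cvtColor(d['color'],cv2.COLOR_BGR2GRAY)
C={'fl':T(315,318),'fr':T(570,277),'rr':T(533,43),'rl':T(284,84)}
W={k:onz(d,*v,.075) for k,v in C.items()}
for k in W: print(k,W[k].round(4))
for a,b in (('fl','rl'),('fr','rr')): v=W[b]-W[a];print(a,b,np.degrees(np.arctan2(v[1],v[0])),np.linalg.norm(v))
for a,b in (('fr','fl'),('rr','rl')): v=W[b]-W[a];print(a,b,np.degrees(np.arctan2(-v[0],v[1])),np.linalg.norm(v))
print(sum(W.values())/4)
# panel bottom scene: top of panel edge
a=onz(s,*S(381,196),.051);b=onz(s,*S(580,262),.051);print('panel',a,b,np.degrees(np.arctan2(b[0]-a[0],a[1]-b[1])),np.linalg.norm(a-b))
Sc={'fl':S(364,158),'fr':S(597,219),'rr':S(666,92),'rl':S(447,36)}
W={k:onz(s,*v,.075) for k,v in Sc.items()}
for k in W: print(k,W[k].round(4))
print(sum(W.values())/4)
```

```text
btn (array([0.6926, 0.1036, 0.0981]), np.float64(0.0014))
disc centre (array([0.6219, 0.0945, 0.0783]), np.float64(0.0001))
fl [0.5654 0.1644 0.075 ]
fr [0.591  0.0101 0.075 ]
rr [0.736  0.0318 0.075 ]
rl [0.7096 0.1844 0.075 ]
fl rl 7.865383574064742 0.14562555536670438
fr rr 8.517344963118873 0.14659553795259903
fr fl 9.41751480281072 0.15643240508184691
rr rl 9.789628688446246 0.15479424207191056
[0.65048831 0.09767868 0.075     ]
panel [0.56796125 0.15067407 0.051     ] [0.58174342 0.01489994 0.051     ] 5.796133826698689 0.13647184051588632
fl [0.5699 0.165  0.075 ]
fr [0.598  0.0138 0.075 ]
rr [0.7344 0.0319 0.075 ]
rl [0.7089 0.1844 0.075 ]
[0.65280447 0.09875447 0.075     ]
```

```bash
python3 -m inch '[[1,20,-20,0,2],[1,60,-60,0,6],[1,100,-100,0,10],[1,140,-140,0,14],[1,180,-180,0,18],[1,220,-220,0,22],[1,260,-260,0,27],[1,300,-300,0,27]]' 30
```

```text
time: 1.3
eef_pos: [0.4946, 0.2927, 0.2532]
orientation: [-0.079, 0.997, -0.0, 0.0]
wrist_force: [0.3, 1.2, -0.5]
finger_gap: -0.001
```

```bash
python3 -m inch '[[1,40,-38,0,0],[1,80,-76,0,0],[1,120,-112,0,0],[1,160,-150,0,0],[1,190,-180,-30,0],[1,199,-188,-70,0],[1,199,-188,-103,0],[1,199,-188,-103,0]]'
python3 - <<'E'
from h import *
d=shot('top','t1.png');s=shot('scene','s1.png');
cv2.imwrite('pics/c1.png',np.hstack([cv2.resize(x[100:220,220:360],None,fx=2.8,fy=2.8) for x in (d['color'],s['color'])]))
E
```

```text
time: 2.3
eef_pos: [0.6922, 0.1044, 0.1477]
orientation: [-0.079, 0.997, -0.0, -0.002]
wrist_force: [0.4, 0.0, 0.4]
finger_gap: 0.004
```

View pics/c1.png

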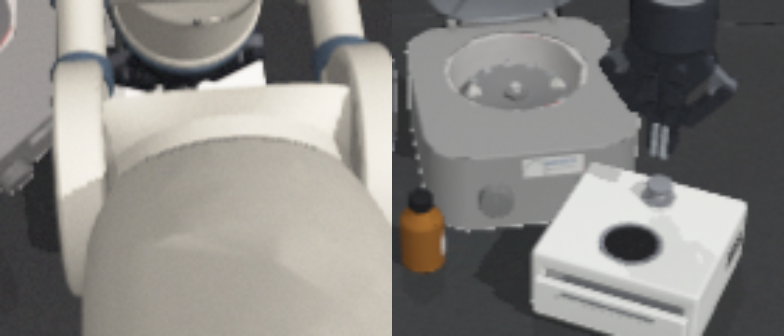

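The scene view shows the closed fingers directly above the button. I'm lowering slowly to feel for contact.

```bash
python3 -m inch '[[1,2,0,-10,0],[1,2,0,-18,0],[1,2,0,-22,0],[1,2,0,-22,0]]';python3 -m inch '[[1,0,0,-1,0],[1,0,0,-2,0],[1,0,0,-3,0],[1,0,0,-3,0]]'
```

```text
time: 2.9
eef_pos: [0.6958, 0.1049, 0.1289]
orientation: [-0.079, 0.997, -0.0, 0.0]
wrist_force: [0.1, 1.2, 0.3]
finger_gap: 0.003
time: 3.4
eef_pos: [0.6958, 0.1049, 0.1259]
orientation: [-0.079, 0.997, -0.0, 0.0]
wrist_force: [-0.3, -0.1, -0.5]
finger_gap: 0.002
```

```bash
python3 -m inch '[[1,0,0,-1,0],[1,0,0,-2,0],[1,0,0,-2,0]]'
```

```text
time: 3.78
eef_pos: [0.6957, 0.1049, 0.1238]
orientation: [-0.079, 0.997, -0.0, 0.0]
wrist_force: [-0.1, -0.1, -0.6]
finger_gap: 0.001
```

```bash
python3 -m inch '[[1,0,0,-1,0],[1,0,0,-2,0],[1,0,0,-2,0]]';python3 -m inch '[[1,0,0,-1,0],[1,0,0,-2,0],[1,0,0,-2,0]]'
```

```text
time: 4.15
eef_pos: [0.6957, 0.1049, 0.1216]
orientation: [-0.079, 0.997, -0.0, -0.0]
wrist_force: [0.3, -0.4, -0.4]
finger_gap: -0.005
time: 4.53
eef_pos: [0.6956, 0.1049, 0.1195]
orientation: [-0.079, 0.997, -0.0, -0.0]
wrist_force: [0.4, 0.1, 0.6]
finger_gap: -0.0
```

```bash
python3 -m inch '[[1,0,0,-1,0],[1,0,0,-2,0],[1,0,0,-2,0]]'
```

```text
time: 4.9
eef_pos: [0.6956, 0.1049, 0.1174]
orientation: [-0.079, 0.997, -0.0, -0.0]
wrist_force: [0.1, -0.5, -0.6]
finger_gap: -0.004
```

```bash
python3 -m inch '[[1,0,0,-1,0],[1,0,0,-2,0],[1,0,0,-2,0]]';python3 - <<'E'
from h import *
s=shot('scene');
cv2.imwrite('pics/c2.png',cv2.resize(s['color'][110:200,270:370],None,fx=6,fy=6,interpolation=cv2.INTER_CUBIC))
E
```

```text
time: 5.28
eef_pos: [0.6955, 0.1049, 0.1153]
orientation: [-0.079, 0.997, -0.0, -0.0]
wrist_force: [0.3, -0.6, -0.8]
finger_gap: -0.001
```

View pics/c2.png

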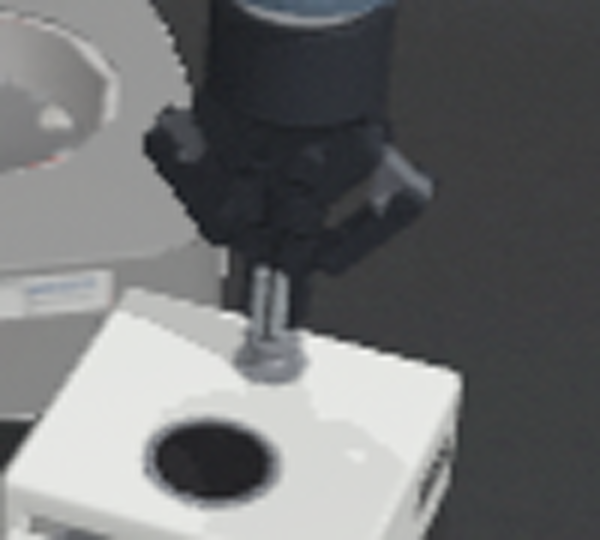

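The fingertips at crop (270,335) are right at the cap, with no force yet. I'll keep going down.

```bash
python3 -m inch '[[1,0,0,-1,0],[1,0,0,-1.5,0],[1,0,0,-1.5,0]]'
```

```text
time: 5.7
eef_pos: [0.6956, 0.1049, 0.114]
orientation: [-0.079, 0.997, -0.0, -0.0]
wrist_force: [0.4, 0.3, 3.4]
finger_gap: -0.0
```

```bash
python3 -m inch '[[1,0,0,-1,0],[1,0,0,-1.5,0],[1,0,0,-1.5,0]]'
```

```text
time: 6.08
eef_pos: [0.6956, 0.1049, 0.1125]
orientation: [-0.079, 0.997, -0.0, -0.0]
wrist_force: [-0.8, -0.1, 4.3]
finger_gap: 0.004
```

```bash
python3 -m inch '[[1,0,0,-1,0],[1,0,0,-2,0],[1,0,0,-2,0]]';python3 - <<'E'
from h import *
s=shot('scene','s3.png');
E
```

```text
time: 6.45
eef_pos: [0.6956, 0.1049, 0.1105]
orientation: [-0.079, 0.997, -0.0, -0.0]
wrist_force: [-1.4, -0.3, 4.0]
finger_gap: -0.002
```

View pics/s3.png

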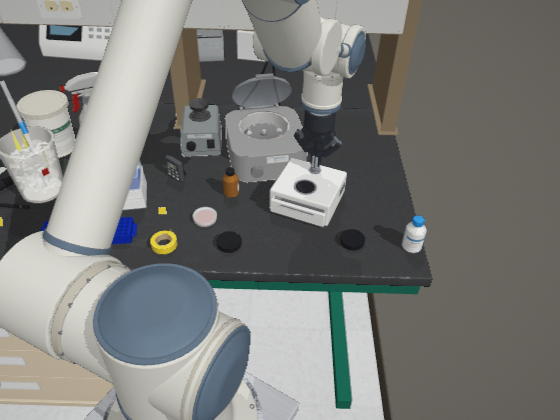

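Not released yet at about 4 mm, so I press a little further.

```bash
python3 -m inch '[[1,0,0,-1,0],[1,0,0,-1,0]]';python3 - <<'E'
from h import *
s=shot('scene','s4.png');cv2.imwrite('pics/s4.png',cv2.resize(s['color'][100:260,200:400],None,fx=3,fy=3))
E
```

```text
time: 6.75
eef_pos: [0.6956, 0.1049, 0.1092]
orientation: [-0.079, 0.997, -0.0, -0.0]
wrist_force: [0.3, 0.3, 0.7]
finger_gap: -0.003
```

View pics/s4.png

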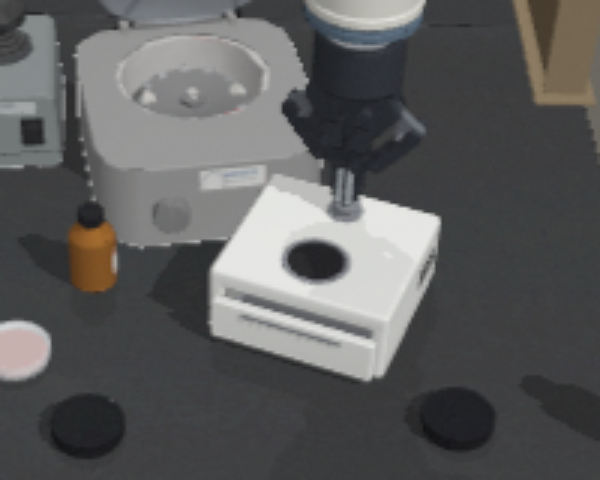

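```bash
python3 -m inch '[[1,0,0,0,0],[1,0,0,0,0]]';python3 - <<'E'
from h import *
s=shot('scene','s5.png');cv2.imwrite('pics/s5.png',cv2.resize(s['color'][100:260,200:400],None,fx=3,fy=3))
E
```

```text
time: 7.05
eef_pos: [0.6956, 0.1049, 0.1091]
orientation: [-0.079, 0.997, -0.0, -0.0]
wrist_force: [-0.0, -0.6, 1.2]
finger_gap: -0.001
```

View pics/s5.png

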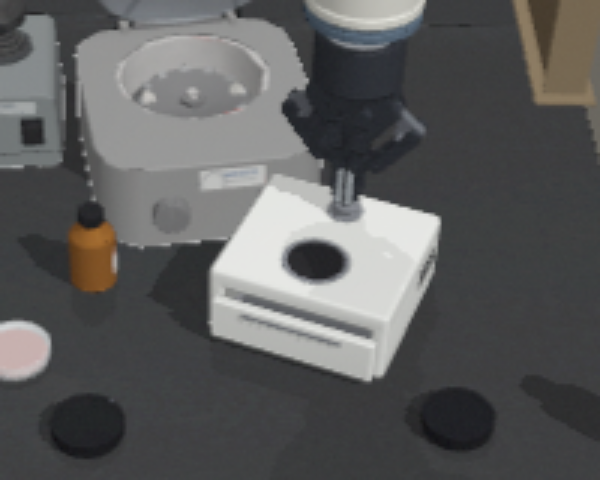

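```bash
python3 -m inch '[[1,0,0,-0.7,0],[1,0,0,-0.7,0]]'; python3 -m inch '[[1,0,0,0,0]]';python3 - <<'E'
from h import *
s=shot('scene','s6.png');d=shot('top');cv2.imwrite('pics/s6.png',cv2.resize(s['color'][130:220,260:360],None,fx=6,fy=6,interpolation=cv2.INTER_CUBIC))
E
```

```text
time: 7.35
eef_pos: [0.6956, 0.1049, 0.1085]
orientation: [-0.079, 0.997, -0.0, -0.0]
wrist_force: [-1.2, -0.2, 4.6]
finger_gap: 0.005
time: 7.48
eef_pos: [0.6956, 0.1049, 0.1087]
orientation: [-0.079, 0.997, -0.0, -0.0]
wrist_force: [-1.5, 0.9, 4.0]
finger_gap: 0.003
```

View pics/s6.png

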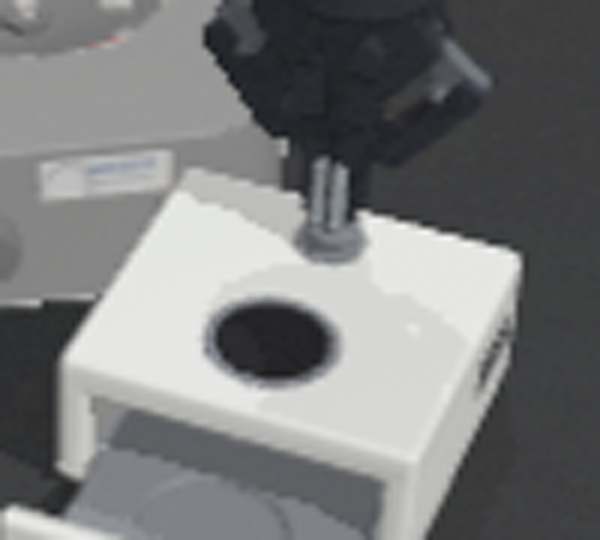

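The drawer is springing out. I'll let go and rise straight up.

```bash
python3 -m inch '[[1,0,0,5,0],[1,0,0,20,0],[1,0,0,60,0],[1,0,0,100,0],[1,-30,50,120,0],[1,-60,100,120,0],[-1,-90,130,120,0],[-1,-120,160,120,0]]';python3 - <<'E'
from h import *
s=shot('scene','s7.png');d=shot('top','t7.png')
E
```

```text
time: 8.57
eef_pos: [0.5745, 0.266, 0.2297]
orientation: [-0.079, 0.997, -0.0, 0.0]
wrist_force: [0.1, 0.5, 0.8]
finger_gap: 0.417
```

View pics/s7.png

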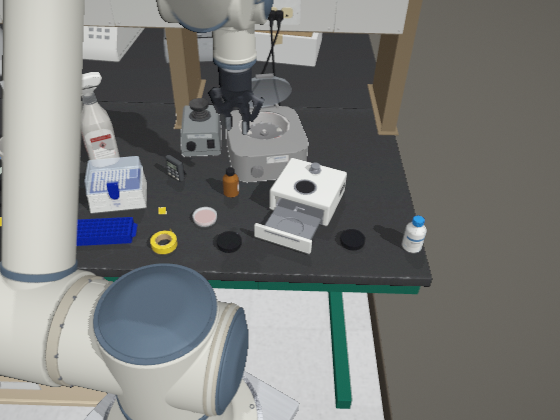

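View pics/t7.png

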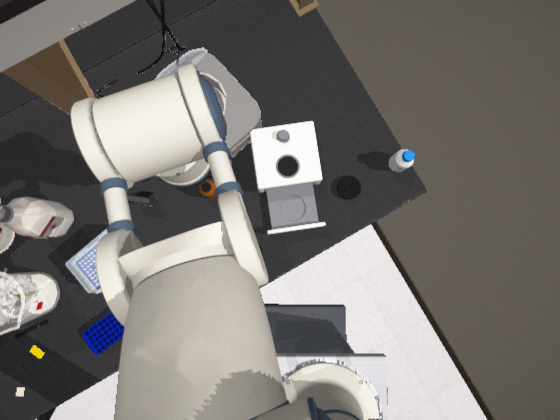

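The drawer is fully out. The recess shows at top (292,209) and scene (292,223); I'll enlarge it and measure.

Run:
```python
from h import *
d=shot('top');s=shot('scene')
A=cv2.resize(d['color'][175:240,255:335],None,fx=5,fy=5,interpolation=cv2.INTER_CUBIC)
B=cv2.resize(s['color'][195:255,250:330],None,fx=5,fy=5,interpolation=cv2.INTER_CUBIC)
cv2.imwrite('pics/a8.png',np.hstack([A[:300],B[:300]]))
```

```text
(no output)
```

View pics/a8.png

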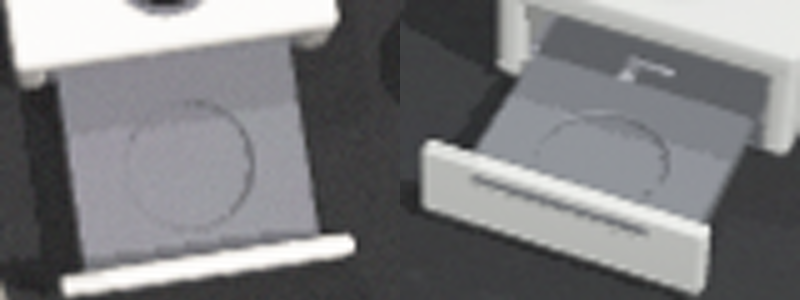

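Run:
```python
from h import *
d=shot('top');s=shot('scene')
T=lambda x,y:(255+(x-2)/5,175+(y-2)/5);S=lambda x,y:(250+(x-402)/5,195+(y-2)/5)
c=onz(d,*T(189.5,165),.022);print('seat',c)
for a in (T(123,165),T(256,165),T(189.5,100),T(189.5,230)):print(onz(d,*a,.022))
b1=onz(d,*T(63,282),.051);b2=onz(d,*T(354,240),.051);v=b1-b2;print('panel top outer',b1,b2,np.linalg.norm(v),np.degrees(np.arctan2(-v[0],v[1])))
b1=onz(s,*S(424,145),.051);b2=onz(s,*S(707,231),.051);v=b1-b2;print('panel sc',b1,b2,np.linalg.norm(v),np.degrees(np.arctan2(-v[0],v[1])))
# tray side edges top
for p,q in ((T(84,265),T(60,72)),(T(318,232),T(290,42))):
    a=onz(d,*p,.022);b=onz(d,*q,.022);v=b-a;print('side',a,b,np.degrees(np.arctan2(v[1],v[0])))
print('right edge sc',onz(s,*S(671,160),.022))
# predicted scene pixel of seat circle
for yaw in (9,):
    for th in np.arange(0,360,60):
        print((np.array(proj(s,c+.0325*np.array([np.cos(np.radians(th)),np.sin(np.radians(th)),0])))-[250,195])*5+[402,2])
```

```text
seat [0.52562457 0.07938565 0.022     ]
[0.52550925 0.11327078 0.022     ]
[0.52573993 0.04549166 0.022     ]
[0.55897064 0.0793658  0.022     ]
[0.49246347 0.07940538 0.022     ]
panel top outer [0.46502909 0.14304032 0.051     ] [ 4.86163599e-01 -2.67844681e-04  5.10000000e-02] 0.14485819902067845 8.389278766824972
panel sc [0.4635937  0.14515922 0.051     ] [0.48647722 0.001754   0.051     ] 0.1452195372281051 9.066388430091306
side [0.4745119 0.1329405 0.022    ] [0.57315485 0.14559944 0.022     ] 7.312851202970471
side [0.49165975 0.01409092 0.022     ] [0.58907085 0.02785025 0.022     ] 8.03985011865225
right edge sc [0.54526971 0.051752   0.022     ]
[635.51940569 124.22189717]
[571.30590382 122.32570977]
[538.07465979 160.58716595]
[570.072721   202.08140525]
[636.41646105 204.05029057]
[668.59714509 164.45089535]
```

Run:
```python
from h import *
from scipy.optimize import least_squares
c0=np.array([.5256,.0794])
for n in('top','scene'):
    ims=[shot(n) for _ in range(4)];d=ims[0]
    g=np.mean([cv2.cvtColor(i['color'],cv2.COLOR_BGR2GRAY).astype(float) for i in ims],0).astype(np.float32)
    P=[]
    for th in np.radians(np.arange(0,360,4)):
        rs=np.arange(.027,.039,.0005)
        uv=np.array([proj(d,[*(c0+r*np.array([np.cos(th),np.sin(th)])),.022]) for r in rs]).astype(np.float32)
        v=cv2.remap(g,uv[:,:1],uv[:,1:],cv2.INTER_CUBIC).ravel()
        v=v-np.linspace(v[:3].mean(),v[-3:].mean(),len(v)); k=v.argmin()
        if v[k]<-4 and 3<k<len(rs)-3 and v.std()<8: P.append(c0+rs[k]*np.array([np.cos(th),np.sin(th)]))
    P=np.array(P);f=lambda q:np.hypot(*(P-q).T)-.0325
    r=least_squares(f,c0,loss='soft_l1',f_scale=.001);print(n,len(P),r.x,np.sqrt(np.mean(r.fun**2)))
    th=np.degrees(np.arctan2(*(P-c0).T[::-1])).round();print(th)
```

```text
top 46 [0.52542202 0.07954767] 0.0004477774773754292
[   0.    4.    8.   12.   16.   20.   48.   52.   56.   60.   68.   72.
   76.   80.   84.   96.  100.  104.  108.  120.  124.  128.  132.  140.
  148.  152.  156.  160.  164.  168.  172.  176. -176. -172. -168. -164.
 -160. -156. -152. -144. -140.  -36.  -32.  -20.  -16.   -4.]
scene 40 [0.52541762 0.08046574] 0.0009950048787956468
[   0.    4.    8.   12.   16.   20.   24.   28.   32.   36.   40.   44.
   48.   56.   60.   64.   68.   72.   76.   80.   84.   88.   92.   96.
  100.  108.  112.  128.  172. -108. -104. -100.  -88.  -84.  -80.  -76.
  -72.  -20.  -16.  -12.]
```

```bash
python3 -m inch '[[-1,-30,6,0,0],[-1,-75,15,0,0],[-1,-110,21,-20,0],[-1,-123,24,-70,0],[-1,-123,24,-120,0],[-1,-123,24,-150,0],[-1,-123,24,-160,0],[-1,-123,24,-160,0]]' 30;python3 - <<'E'
from h import *
s=shot('scene');d=shot('top')
cv2.imwrite('pics/a9.png',np.hstack([cv2.resize(s['color'][160:240,150:250],None,fx=5,fy=5,interpolation=cv2.INTER_CUBIC)]))
E
```

```text
time: 10.28
eef_pos: [0.453, 0.2887, 0.0688]
orientation: [-0.079, 0.997, -0.0, -0.0]
wrist_force: [-0.6, -0.8, 0.1]
finger_gap: 0.999
```

View pics/a9.png

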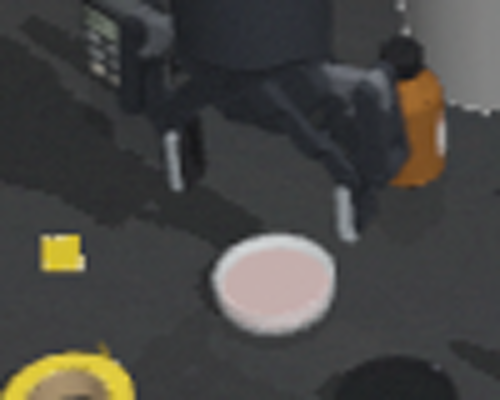

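The open jaws straddle the dish at crop (275,283), clear of the tape and the amber bottle. Going down to grip.

```bash
python3 -m inch '[[-1,-1.7,1.6,-15,0],[-1,-1.7,1.6,-32,0],[-1,-1.7,1.6,-44,0],[-1,-1.7,1.6,-48,0],[-1,-1.7,1.6,-48,0]]' 20;python3 - <<'E'
from h import *
s=shot('scene')
cv2.imwrite('pics/a10.png',np.hstack([cv2.resize(s['color'][160:240,150:250],None,fx=5,fy=5,interpolation=cv2.INTER_CUBIC)]))
E
```

```text
time: 11.0
eef_pos: [0.4517, 0.2906, 0.0216]
orientation: [-0.079, 0.997, 0.0, 0.0]
wrist_force: [-0.0, 0.2, 0.2]
finger_gap: 0.995
```

View pics/a10.png

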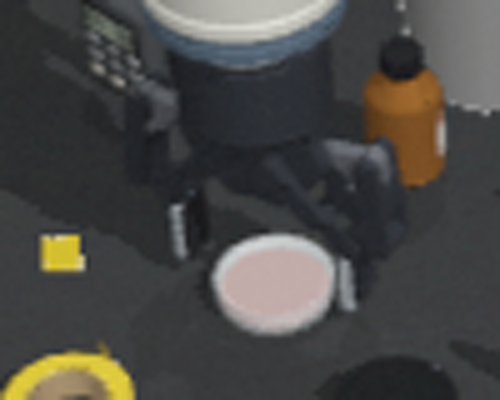

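```bash
python3 -m inch '[[0,0,0,0,0],[1,0,0,0,0],[1,0,0,0,0],[1,0,0,0,0],[1,0,0,0,0],[1,0,0,0,0]]' 20;python3 - <<'E'
from h import *
s=shot('scene')
cv2.imwrite('pics/a11.png',np.hstack([cv2.resize(s['color'][160:240,150:250],None,fx=5,fy=5,interpolation=cv2.INTER_CUBIC)]))
E
```

```text
time: 11.8
eef_pos: [0.4521, 0.2908, 0.0225]
orientation: [-0.079, 0.997, 0.0, 0.001]
wrist_force: [-1.2, -0.2, 7.5]
finger_gap: 0.66
```

View pics/a11.png

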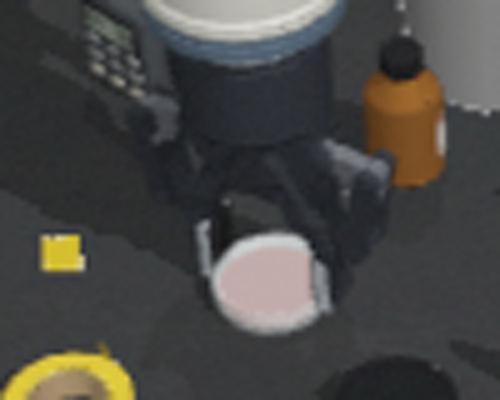

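```bash
python3 -m inch '[[1,0,0,3,0],[1,0,0,15,0],[1,0,0,40,0],[1,0,0,70,0],[1,0,0,90,0],[1,0,0,90,0]]';python3 - <<'E'
from h import *
s=shot('scene')
cv2.imwrite('pics/a12.png',np.hstack([cv2.resize(s['color'][140:220,150:250],None,fx=5,fy=5,interpolation=cv2.INTER_CUBIC)]))
E
```

```text
time: 12.6
eef_pos: [0.4529, 0.2912, 0.1144]
orientation: [-0.079, 0.997, 0.001, 0.003]
wrist_force: [0.1, 0.9, -1.3]
finger_gap: 0.664
```

View pics/a12.png

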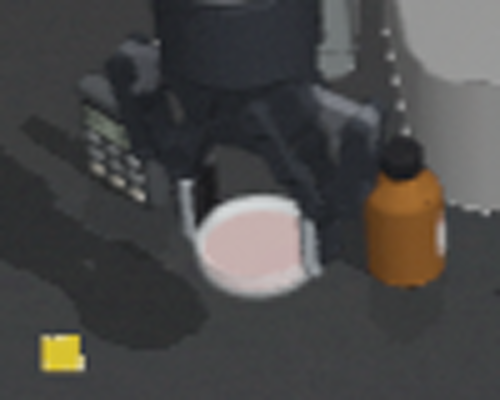

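The dish is held level. I'm carrying it to above the recess.

```bash
python3 -m inch '[[1,7,-20,0,0],[1,20,-58,0,0],[1,36,-104,0,0],[1,52,-150,0,0],[1,66,-190,0,0],[1,73,-211,0,0],[1,73,-211,-20,0],[1,73,-211,-40,0]]';python3 -m inch '[[1,0,0,0,0]]';python3 - <<'E'
from h import *
s=shot('scene');d=shot('top','t13.png')
cv2.imwrite('pics/a13.png',np.hstack([cv2.resize(s['color'][170:260,230:350],None,fx=5,fy=5,interpolation=cv2.INTER_CUBIC)]))
E
```

```text
time: 13.65
eef_pos: [0.5251, 0.0794, 0.0722]
orientation: [-0.078, 0.997, 0.001, 0.001]
wrist_force: [-0.1, 0.2, -0.1]
finger_gap: 0.665
time: 13.78
eef_pos: [0.5239, 0.0793, 0.0706]
orientation: [-0.078, 0.997, 0.001, -0.0]
wrist_force: [-0.2, 0.7, -1.1]
finger_gap: 0.662
```

View pics/a13.png

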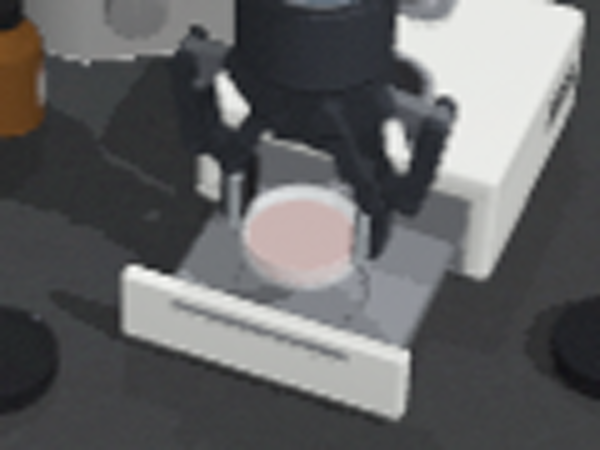

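View pics/t13.png

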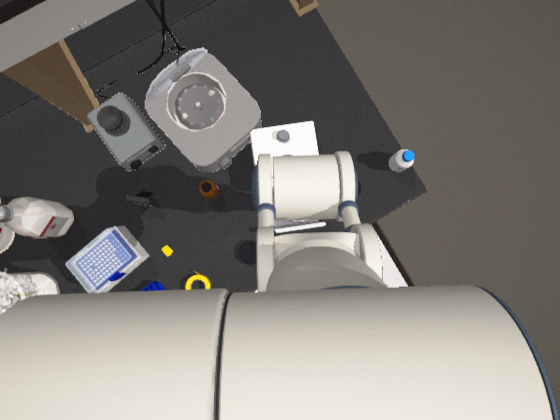

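Run:
```python
from h import *
from scipy.optimize import least_squares
s=shot('scene');im=s['color'];h=cv2.cvtColor(im,cv2.COLOR_BGR2HSV)
m=((h[...,2]>130)&(h[...,1]>25)&((h[...,0]>150)|(h[...,0]<15))).astype(np.uint8);m[:200]=0;m[235:]=0;m[:,:270]=0;m[:,310:]=0
cs,_=cv2.findContours(m,0,1);c=max(cs,key=cv2.contourArea)[:,0];print(c.min(0),c.max(0),cv2.contourArea(c))
zt=float(ctrl.read_state()['eef_pos'][2])-.022
# the outer rim: radial gradients, z of upper rim = bottom+.015
best=None
c0=np.array([.5245,.0800])
g=cv2.cvtColor(im,cv2.COLOR_BGR2GRAY).astype(np.float32)
for zz in(zt+.015,):
    P=[];
    for t in np.radians(np.arange(0,360,4)):
        rs=np.arange(.024,.037,.0005);uv=np.array([proj(s,[*(c0+r*np.array([np.cos(t),np.sin(t)])),zz]) for r in rs]).astype(np.float32)
        v=cv2.remap(g,uv[:,:1],uv[:,1:],1).ravel();gr=np.gradient(v);k=gr.argmin()
        if gr[k]<-5: P.append([np.degrees(t),rs[k],*(c0+rs[k]*np.array([np.cos(t),np.sin(t)]))])
    P=np.array(P);print((P[:,:2]*[1,1000]).round(1).tolist())
    Q=P[:,2:];r=least_squares(lambda q:np.hypot(*(Q-q[:2]).T)-.0305,c0,loss='soft_l1',f_scale=.0007);print(r.x,ctrl.read_state()['eef_pos'])
```

```text
[280 210] [300 222] 193.0
[[0.0, 35.5], [4.0, 32.0], [8.0, 30.5], [12.0, 30.0], [16.0, 30.0], [20.0, 32.5], [24.0, 33.0], [28.0, 33.0], [32.0, 34.0], [36.0, 34.0], [40.0, 32.0], [44.0, 32.0], [48.0, 31.5], [52.0, 31.0], [56.0, 32.0], [60.0, 31.5], [64.0, 33.5], [68.0, 30.5], [72.0, 32.0], [76.0, 31.5], [80.0, 31.5], [84.0, 31.5], [88.0, 30.5], [92.0, 31.0], [96.0, 30.0], [100.0, 29.5], [104.0, 30.5], [108.0, 30.0], [112.0, 30.0], [116.0, 30.0], [120.0, 28.5], [124.0, 29.5], [128.0, 29.0], [132.0, 30.0], [136.0, 30.0], [140.0, 30.5], [144.0, 31.0], [148.0, 32.0], [152.0, 33.5], [156.0, 29.0], [164.0, 36.5], [252.0, 34.5], [256.0, 34.5], [260.0, 30.0], [264.0, 30.5], [268.0, 36.0], [272.0, 35.0], [276.0, 33.5], [280.0, 33.0], [284.0, 32.0], [288.0, 32.5], [292.0, 32.5], [296.0, 31.0], [300.0, 32.0], [304.0, 32.5], [308.0, 32.0], [312.0, 32.5], [316.0, 33.5], [320.0, 33.5], [324.0, 26.5], [328.0, 28.0], [332.0, 32.5], [336.0, 31.0], [340.0, 32.0], [344.0, 35.5], [348.0, 35.5], [352.0, 36.0], [356.0, 34.5]]
[0.52638963 0.07987921] [0.52509939 0.07945336 0.07242359]
```

```bash
python3 -m inch '[[1,0,0,-6,0],[1,0,0,-14,0],[1,0,0,-20,0],[1,0,0,-24,0],[1,0,0,-25,0],[1,0,0,-25,0]]';python3 - <<'E'
from h import *
s=shot('scene');print(ctrl.read_state()['eef_pos'])
cv2.imwrite('pics/a14.png',np.hstack([cv2.resize(s['color'][170:260,230:350],None,fx=5,fy=5,interpolation=cv2.INTER_CUBIC)]))
E
```

```text
time: 14.68
eef_pos: [0.5251, 0.0795, 0.0474]
orientation: [-0.078, 0.997, 0.001, 0.001]
wrist_force: [0.5, 0.4, -0.5]
finger_gap: 0.666
[0.52519623 0.07946982 0.04751293]
```

View pics/a14.png

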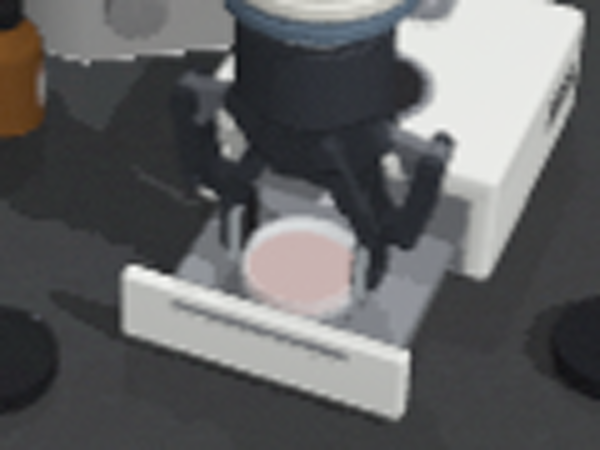

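The dish is a few millimetres above the recess and centred. I'm lowering in small steps and watching the force.

```bash
python3 -m inch '[[1,0,0.3,-1.5,0],[1,0,0.3,-3,0],[1,0,0.3,-4,0],[1,0,0.3,-4,0]]'; python3 -m inch '[[1,0,0,-1,0],[1,0,0,-1.5,0],[1,0,0,-1.5,0]]'
```

```text
time: 15.22
eef_pos: [0.5251, 0.0798, 0.0434]
orientation: [-0.078, 0.997, 0.001, 0.001]
wrist_force: [-0.2, 0.1, -0.5]
finger_gap: 0.665
time: 15.6
eef_pos: [0.5251, 0.0798, 0.0419]
orientation: [-0.078, 0.997, 0.001, 0.001]
wrist_force: [-1.2, -0.6, -0.0]
finger_gap: 0.662
```

```bash
python3 -m inch '[[1,0,0,-0.7,0],[1,0,0,-1,0],[1,0,0,-1,0]]'
```

```text
time: 15.98
eef_pos: [0.5252, 0.0798, 0.0414]
orientation: [-0.078, 0.997, 0.001, 0.002]
wrist_force: [-1.6, -0.5, 11.6]
finger_gap: 0.659
```

Contact at TCP z 0.0414 matches the recess floor; the lip would stop it about 3 mm higher. Releasing.

```bash
python3 -m inch '[[0.3,0,0,0.6,0],[0,0,0,0.6,0],[-0.3,0,0,0.6,0],[-0.6,0,0,0.6,0],[-0.6,0,0,0.6,0]]'
python3 - <<'E'
from h import *
s=shot('scene');print(ctrl.read_state()['finger_gap'])
cv2.imwrite('pics/a15.png',np.hstack([cv2.resize(s['color'][170:260,230:350],None,fx=5,fy=5,interpolation=cv2.INTER_CUBIC)]))
E
```

```text
time: 16.6
eef_pos: [0.5252, 0.0798, 0.042]
orientation: [-0.078, 0.997, 0.001, 0.002]
wrist_force: [-0.1, -0.1, -0.2]
finger_gap: 0.803
0.7984402326535198
```

View pics/a15.png

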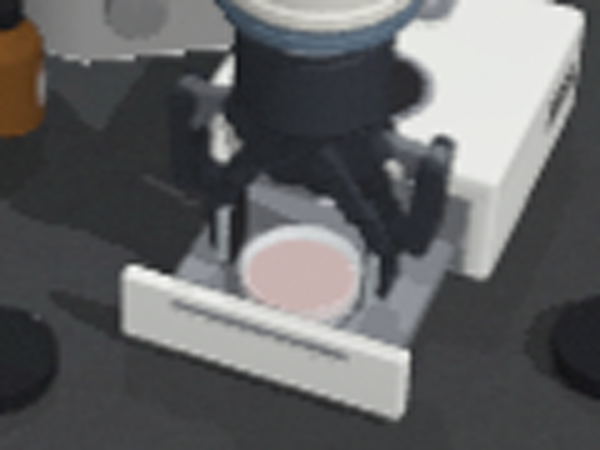

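```bash
python3 -m inch '[[-0.8,0,0,8,0],[-0.8,0,0,25,0],[-0.8,0,0,60,0],[0,0,0,95,0],[1,-40,-6,100,0],[1,-85,-13,100,0],[1,-91,-14,100,0],[1,-91,-14,100,0]]'
python3 - <<'E'
from h import *
s=shot('scene');d=shot('top');print(ctrl.read_state()['finger_gap'])
cv2.imwrite('pics/a16.png',np.hstack([cv2.resize(x[160:260,230:350],None,fx=3.3,fy=3.3,interpolation=cv2.INTER_CUBIC) for x in (s['color'],d['color'])]))
E
```

```text
time: 17.65
eef_pos: [0.4347, 0.0658, 0.1425]
orientation: [-0.078, 0.997, 0.001, 0.002]
wrist_force: [0.3, 0.4, -0.5]
finger_gap: -0.003
0.0027708959543488094
```

View pics/a16.png

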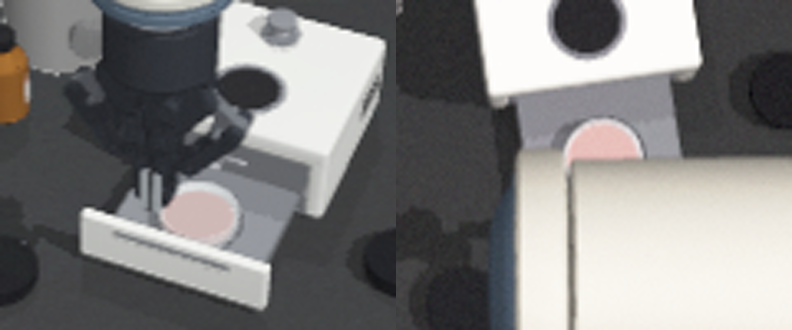

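Run:
```python
from h import *
from scipy.optimize import least_squares
for n,zz in (('scene',.034),('top',.034)):
    s=shot(n);g=cv2.cvtColor(s['color'],cv2.COLOR_BGR2GRAY).astype(np.float32);c0=np.array([.5254,.080]);P=[]
    for t in np.radians(np.arange(0,360,4)):
        rs=np.arange(.026,.035,.0005);uv=np.array([proj(s,[*(c0+r*np.array([np.cos(t),np.sin(t)])),zz]) for r in rs]).astype(np.float32)
        v=cv2.remap(g,uv[:,:1],uv[:,1:],1).ravel();gr=np.gradient(v);k=gr.argmin()
        # only the upper (far) rim where it is a clear silhouette
        if gr[k]<-5 and 0<k<len(rs)-1 and (n=='scene' or np.cos(t)>0): P.append(c0+rs[k]*np.array([np.cos(t),np.sin(t)]))
    Q=np.array(P);r=least_squares(lambda q:np.hypot(*(Q-q).T)-.0305,c0,loss='soft_l1',f_scale=.0007);print(n,len(Q),r.x,np.abs(r.fun).mean())
```

```text
scene 58 [0.5262162  0.08095268] 0.0015732900863177643
top 45 [0.52478331 0.08027715] 0.0003720236269895571
```

The dish sits within about 1 mm of the recess centre in both views. Now I bring the closed fingers down in front of the panel.

```bash
python3 -m inch '[[1,-3,0,-20,0],[1,-3,0,-55,0],[1,-3,0,-80,0],[1,-3,0,-95,0],[1,-3,0,-97,0],[1,-3,0,-97,0]]'
python3 - <<'E'
from h import *
s=shot('scene')
cv2.imwrite('pics/a17.png',np.hstack([cv2.resize(x[160:280,220:360],None,fx=4,fy=4,interpolation=cv2.INTER_CUBIC) for x in (s['color'],)]))
E
```

```text
time: 18.6
eef_pos: [0.4327, 0.0659, 0.0452]
orientation: [-0.078, 0.997, 0.001, 0.002]
wrist_force: [0.9, 0.1, -0.5]
finger_gap: 0.006
```

View pics/a17.png

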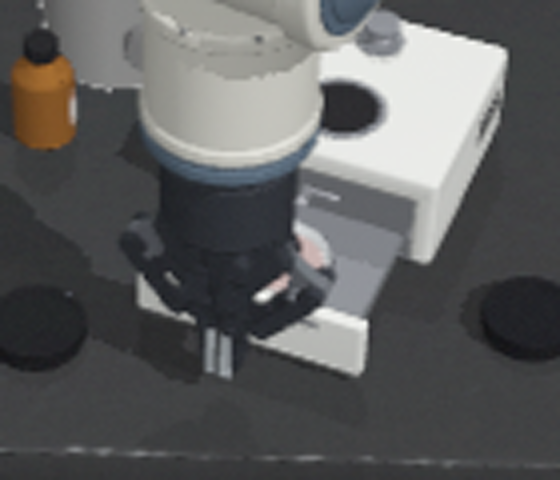

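```bash
python3 -m inch '[[1,8,1.2,0,0],[1,16,2.4,0,0],[1,20,3.1,0,0],[1,22,3.4,0,0],[1,24,3.7,0,0],[1,26,4,0,0],[1,28,4.3,0,0],[1,30,4.6,0,0]]'; python3 -m inch '[[1,2,0.3,0,0],[1,4,0.6,0,0],[1,6,0.9,0,0],[1,8,1.2,0,0]]'
```

```text
time: 19.65
eef_pos: [0.4626, 0.0705, 0.0453]
orientation: [-0.078, 0.997, 0.001, 0.002]
wrist_force: [-3.2, -0.6, 0.1]
finger_gap: -0.003
time: 20.15
eef_pos: [0.4707, 0.0717, 0.0453]
orientation: [-0.078, 0.997, 0.001, 0.002]
wrist_force: [-2.5, -1.8, 1.9]
finger_gap: 0.003
```

```bash
python3 -m inch '[[1,4,0.6,0,0],[1,8,1.2,0,0],[1,12,1.9,0,0],[1,16,2.5,0,0],[1,20,3.1,0,0],[1,24,3.7,0,0],[1,28,4.4,0,0],[1,32,5,0,0]]'; python3 -m inch '[[1,4,0.6,0,0],[1,8,1.2,0,0],[1,12,1.9,0,0],[1,16,2.5,0,0],[1,20,3.1,0,0],[1,24,3.7,0,0],[1,28,4.4,0,0],[1,32,5,0,0]]'
python3 - <<'E'
from h import *
s=shot('scene')
cv2.imwrite('pics/a18.png',np.hstack([cv2.resize(x[160:280,220:360],None,fx=4,fy=4,interpolation=cv2.INTER_CUBIC) for x in (s['color'],)]))
E
```

```text
time: 21.15
eef_pos: [0.5029, 0.0767, 0.0453]
orientation: [-0.078, 0.997, 0.001, 0.002]
wrist_force: [-4.1, -3.1, 2.0]
finger_gap: -0.005
time: 22.15
eef_pos: [0.535, 0.0818, 0.0453]
orientation: [-0.078, 0.997, 0.001, 0.002]
wrist_force: [-3.3, -3.8, 1.7]
finger_gap: 0.001
```

View pics/a18.png

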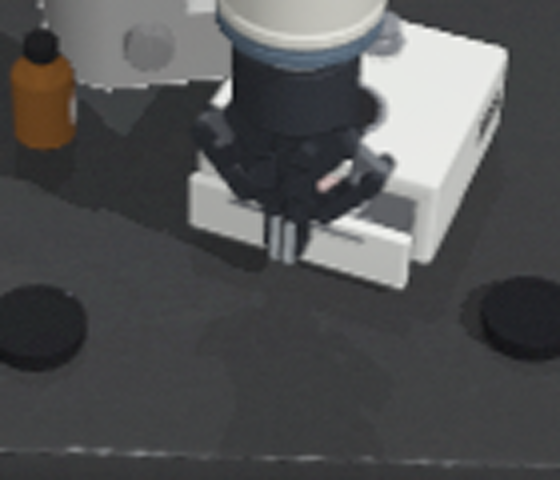

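```bash
python3 -m inch '[[1,2,0,0,0],[1,4,0,0,0],[1,6,0.2,0,0],[1,8,0.5,0,0],[1,10,0.8,0,0],[1,12,1,0,0],[1,14,1.3,0,0]]'; python3 -m inch '[[1,1,0.1,0,0],[1,2,0.3,0,0],[1,3,0.4,0,0],[1,4,0.5,0,0]]'
```

```text
time: 23.08
eef_pos: [0.5482, 0.0835, 0.0451]
orientation: [-0.078, 0.997, 0.001, 0.001]
wrist_force: [-10.4, 2.1, 6.4]
finger_gap: -0.001
time: 23.58
eef_pos: [0.5517, 0.0841, 0.0451]
orientation: [-0.078, 0.997, 0.001, 0.0]
wrist_force: [-7.0, -1.1, 4.1]
finger_gap: 0.001
```

```bash
python3 -m inch '[[1,1,0.1,0,0],[1,2,0.3,0,0],[1,3,0.4,0,0],[1,4,0.5,0,0]]'; python3 -m inch '[[1,1,0.1,0,0],[1,2,0.3,0,0],[1,3,0.4,0,0]]'
```

```text
time: 24.08
eef_pos: [0.5557, 0.0847, 0.0451]
orientation: [-0.078, 0.997, 0.001, 0.0]
wrist_force: [-5.0, -0.7, 2.9]
finger_gap: 0.001
time: 24.45
eef_pos: [0.5586, 0.0852, 0.0451]
orientation: [-0.078, 0.997, 0.001, 0.0]
wrist_force: [-5.0, -1.1, 3.3]
finger_gap: 0.001
```

```bash
python3 -m inch '[[1,1,0.1,0,0],[1,1,0.1,0,0]]'
python3 - <<'E'
from h import *
s=shot('scene')
cv2.imwrite('pics/a19.png',np.hstack([cv2.resize(x[160:260,250:370],None,fx=5,fy=5,interpolation=cv2.INTER_CUBIC) for x in (s['color'],)]))
E
```

```text
time: 24.7
eef_pos: [0.5595, 0.0853, 0.0451]
orientation: [-0.078, 0.997, 0.001, -0.0]
wrist_force: [-4.9, -0.5, 2.9]
finger_gap: 0.001
```

View pics/a19.png

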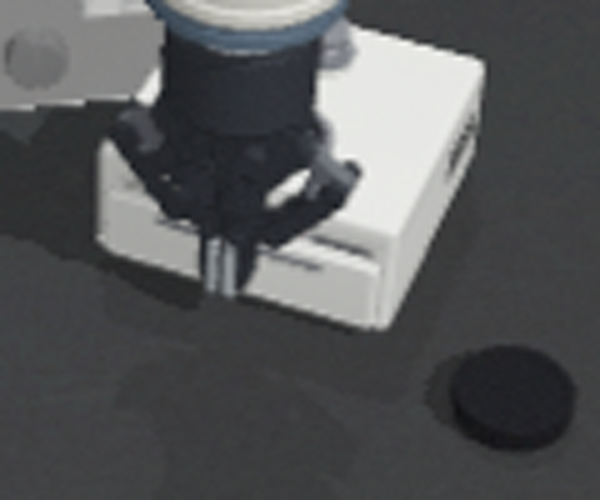

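```bash
python3 -m inch '[[1,1,0.1,0,0],[1,1,0.1,0,0]]'; python3 -m inch '[[1,1,0.1,0,0],[1,1,0.1,0,0]]'
```

```text
time: 25.0
eef_pos: [0.5595, 0.0853, 0.045]
orientation: [-0.078, 0.997, 0.001, -0.001]
wrist_force: [-9.6, -2.4, 7.1]
finger_gap: 0.002
time: 25.25
eef_pos: [0.5595, 0.0854, 0.0449]
orientation: [-0.079, 0.997, 0.001, -0.002]
wrist_force: [-9.5, -2.3, 6.9]
finger_gap: -0.006
```

```bash
python3 -m inch '[[1,0.8,0.1,0,0],[1,0.8,0.1,0,0]]'
```

```text
time: 25.5
eef_pos: [0.5595, 0.0854, 0.0449]
orientation: [-0.079, 0.997, 0.001, -0.003]
wrist_force: [-8.7, -3.0, 5.5]
finger_gap: -0.001
```

```bash
python3 -m inch '[[1,1,0.1,0,0],[1,1.8,0.3,0,0],[1,1.8,0.3,0,0]]'
```

```text
time: 25.88
eef_pos: [0.5596, 0.0854, 0.0448]
orientation: [-0.079, 0.997, 0.001, -0.005]
wrist_force: [-13.8, -5.7, 10.0]
finger_gap: 0.002
```

The panel's lower right corner is back near its original pixel, about (324,225). The drawer is at or past shut against a hard resistance, so I back off slowly and watch whether it stays.

```bash
python3 -m inch '[[1,-1,-0.1,0,0],[1,-2,-0.3,0,0],[1,-3,-0.5,0,0],[1,-4,-0.6,0,0],[1,-4,-0.6,0,0]]';python3 - <<'E'
from h import *
s=shot('scene')
cv2.imwrite('pics/a20.png',np.hstack([cv2.resize(x[160:260,250:370],None,fx=5,fy=5,interpolation=cv2.INTER_CUBIC) for x in (s['color'],)]))
E
```

```text
time: 26.5
eef_pos: [0.5556, 0.0848, 0.0448]
orientation: [-0.079, 0.997, 0.001, -0.005]
wrist_force: [-4.0, -1.8, 2.0]
finger_gap: 0.003
```

View pics/a20.png

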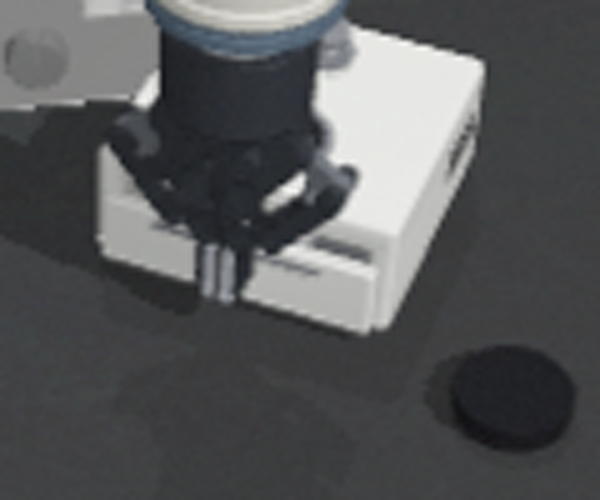

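```bash
python3 -m inch '[[1,2,0.3,0,0],[1,4,0.6,0,0],[1,4.5,0.7,0,0]]';python3 - <<'E'
from h import *
s=shot('scene','s21.png')['color'];a=cv2.imread('pics/scene0.png')
f=lambda x:cv2.resize(x[170:230,265:350],None,fx=9,fy=5*9/5,interpolation=cv2.INTER_CUBIC)
cv2.imwrite('pics/a21.png',cv2.resize(np.vstack([f(a),f(s)]),(560*85//85,790))[:,:]);im=np.vstack([f(a)[:270*2],f(s)]);cv2.imwrite('pics/a21.png',cv2.resize(im,None,fx=.55,fy=.55))
print(ctrl.read_state()['wrist_force'],ctrl.read_state()['eef_pos'])
E
```

```text
time: 26.92
eef_pos: [0.5595, 0.0855, 0.0447]
orientation: [-0.079, 0.997, 0.001, -0.005]
wrist_force: [-9.5, -3.8, 5.8]
finger_gap: -0.0
[-7.44854174 -2.02659834  6.51053112] [0.55948919 0.08546176 0.04467197]
```

View pics/a21.png

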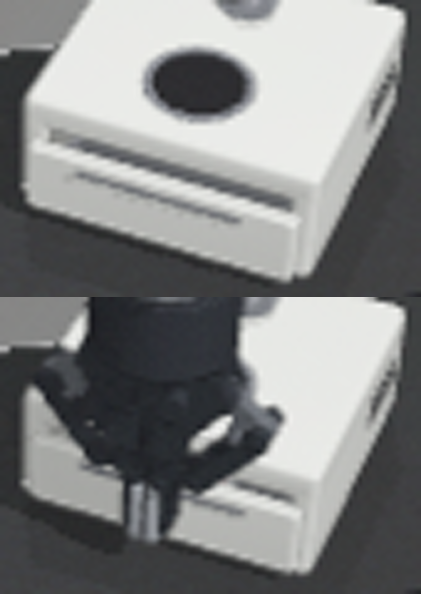

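At full push the panel sits slightly further in than originally, with its end at x 302 against 298 in the crop. That puts it on the stop past shut, and the earlier 4 mm retreat was just the play. I'll retreat further and look.

```bash
python3 -m inch '[[1,-1,-0.1,0,0],[1,-2,-0.3,0,0],[1,-3,-0.5,0,0],[1,-4,-0.6,0,0],[1,-5,-0.8,0,0],[1,-6,-0.9,0,0]]';python3 -m inch '[[1,-1,-0.1,0,0],[1,-2,-0.3,0,0]]'
```

```text
time: 27.72
eef_pos: [0.5541, 0.0847, 0.0448]
orientation: [-0.079, 0.997, 0.001, -0.005]
wrist_force: [0.2, -0.5, 0.3]
finger_gap: -0.001
time: 27.98
eef_pos: [0.5523, 0.0844, 0.0448]
orientation: [-0.079, 0.997, 0.001, -0.004]
wrist_force: [-1.0, 0.2, -0.4]
finger_gap: -0.004
```

Force is gone, so the drawer stays shut. I'm backing away clear of it.

```bash
python3 -m inch '[[1,-10,-1.5,0,0],[1,-30,-5,0,0],[1,-50,-8,20,0],[1,-70,-10,60,0],[1,-90,0,110,0],[1,-110,50,150,0],[1,-130,100,150,0],[1,-130,110,150,0]]';python3 -m inch '[[1,0,45,0,0],[1,0,90,0,0],[1,0,120,0,0],[1,0,120,0,0]]';python3 - <<'E'
from h import *
s=shot('scene','s22.png')['color'];a=cv2.imread('pics/scene0.png')
d=shot('top','t22.png')
f=lambda x:cv2.resize(x[150:230,265:350],None,fx=4.5,fy=4.5,interpolation=cv2.INTER_CUBIC)
cv2.imwrite('pics/a22.png',np.hstack([f(a),f(s)]))
E
```

```text
time: 28.98
eef_pos: [0.4204, 0.1965, 0.1954]
orientation: [-0.08, 0.997, 0.001, -0.004]
wrist_force: [0.4, -0.9, -0.3]
finger_gap: -0.003
time: 29.48
eef_pos: [0.4202, 0.3174, 0.1948]
orientation: [-0.081, 0.997, 0.001, -0.004]
wrist_force: [0.5, -1.1, -0.5]
finger_gap: 0.002
```

View pics/a22.png

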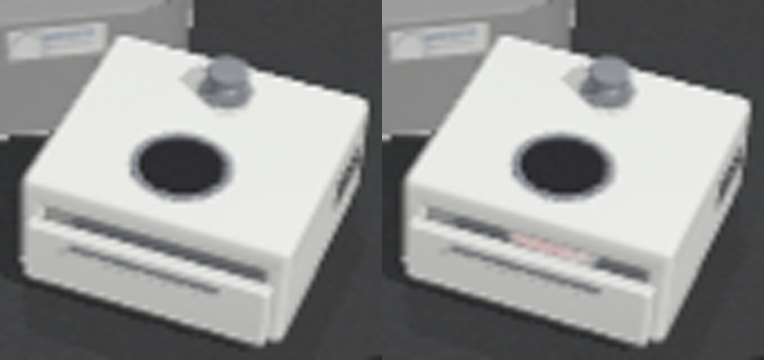

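View pics/t22.png

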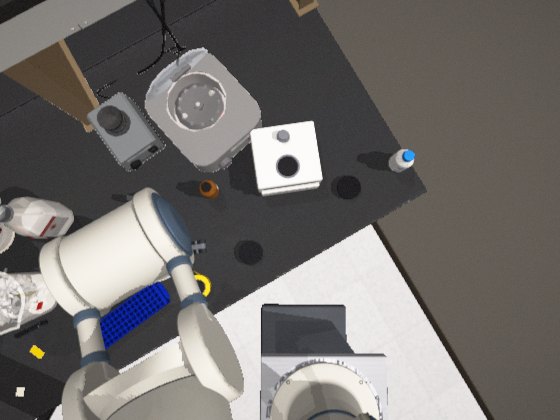

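Run:
```python
from h import *
s=shot('scene');S=lambda x,y:(265+(x-382-1.75)/4.5,150+(y-1.75)/4.5)
seat=np.array([.5254,.080])+.1*np.array([np.cos(.155),np.sin(.155)]);print(seat)
for p in ((507,234),(590,258),(550,247)):
    w=onz(s,*S(*p),.030)[:2]-seat;c,n=np.cos(.155),np.sin(.155);print(w[0]*c+w[1]*n,-w[0]*n+w[1]*c)
```

```text
[0.62420115 0.09543801]
-0.017598706096450433 0.02567539342863869
-0.017704946404840993 -0.025285073251178392
-0.01810867971490249 -0.0010264601873155488
```

The chord of the dish seen through the slot is symmetric at ±25.5 mm and fits its radius. The dish is therefore centred in the latched drawer.

```bash
python3 -c "
from plant import ctrl
print(ctrl.sign_off())"
```

```text
the job is handed in; nothing more can be done
None
```

I pressed the button until the drawer sprang out on its own, set the pink dish in the recess, and pushed the drawer shut. I handed the job in at about 30 s of the 67 s allowed. No verdict is reported.

- **Release:** the highest button force I read was 4.6 N (limit 18 N). The drawer came fully out untouched, and I lifted straight off.
- **Dish:** the dish touched down at the height of the recess floor. The lowering force read 11.6 N, a little firm. Before the push, both camera views put it within about 1 mm of the recess centre. I judged level by eye and did not measure the tilt.
- **Drawer:** the wrist sensor peaked at about 15 N horizontally, roughly 18 N in all, against the 25 N limit.
    - When the push stalled on something hard, I first suspected the drawer was not latched, because it followed the fingers on a 4 mm retreat.
    - After a second push I retreated further. The force fell to zero and the drawer stayed shut.
- **Last checks:** the panel looks the same as in the starting picture. The dish seen through the slot fits a centred 61 mm disc to about 1 mm. The arm touches nothing.
- **Bystanders:** the two bottles look unmoved. The arm hid part of the tape and the timer in the final top view, so I did not recheck those two, but the arm never went close to either.

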